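Nest the pour-hole formers and count the stacks

TASK

Clear the cone-shaped formers off the bench: first nest all the large ones, one over the other, on the sprung cone of the large stand, then swing the tally counter's lever right to its stop and let it spring back; after that nest all the small ones on the small stand in the same way and work the counter's lever to its stop and release it once more. Lower each former gently and let go as soon as it sits, so that they stay loose: pressing a stand's sprung cone down by more than about a centimetre wedges them and spoils the job. Leave the bottle, plaster mould and brush where they are.

Things in the scene. Friction and masses are not known exactly. Their poses are not given: they have to be found in the camera images.
- large1: large former: hollow grey plastic cone, open below, standing wide end down, 106 mm tall, 140 g, heavy rim. Foot 86 mm across, wall 3 mm, taper 0.14 mm of radius per mm; closed top 80 mm up with a bead 67.6 mm across; on it a plain upright knob 36 mm across, 26 mm tall, to grip. Origin: foot's centre; z up. Sits loosely 35 mm above the cone or former it is put over. Two or three of this size; None if absent.
- large2: large former: hollow grey plastic cone, open below, standing wide end down, 106 mm tall, 140 g, heavy rim. Foot 86 mm across, wall 3 mm, taper 0.14 mm of radius per mm; closed top 80 mm up with a bead 67.6 mm across; on it a plain upright knob 36 mm across, 26 mm tall, to grip. Origin: foot's centre; z up. Sits loosely 35 mm above the cone or former it is put over. Two or three of this size; None if absent.
- large3: large former: hollow grey plastic cone, open below, standing wide end down, 106 mm tall, 140 g, heavy rim. Foot 86 mm across, wall 3 mm, taper 0.14 mm of radius per mm; closed top 80 mm up with a bead 67.6 mm across; on it a plain upright knob 36 mm across, 26 mm tall, to grip. Origin: foot's centre; z up. Sits loosely 35 mm above the cone or former it is put over. Two or three of this size; None if absent.
- small1: small former: hollow grey plastic cone, open below, standing wide end down, 96 mm tall, 100 g, heavy rim. Foot 66 mm across, wall 3 mm, taper 0.14 mm of radius per mm; closed top 70 mm up with a bead 50.4 mm across; on it a plain upright knob 24 mm across, 26 mm tall, to grip. Origin: foot's centre; z up. Sits loosely 35 mm above the cone or former it is put over. Two or three of this size; None if absent.
- small2: small former: hollow grey plastic cone, open below, standing wide end down, 96 mm tall, 100 g, heavy rim. Foot 66 mm across, wall 3 mm, taper 0.14 mm of radius per mm; closed top 70 mm up with a bead 50.4 mm across; on it a plain upright knob 24 mm across, 26 mm tall, to grip. Origin: foot's centre; z up. Sits loosely 35 mm above the cone or former it is put over. Two or three of this size; None if absent.
- small3: small former: hollow grey plastic cone, open below, standing wide end down, 96 mm tall, 100 g, heavy rim. Foot 66 mm across, wall 3 mm, taper 0.14 mm of radius per mm; closed top 70 mm up with a bead 50.4 mm across; on it a plain upright knob 24 mm across, 26 mm tall, to grip. Origin: foot's centre; z up. Sits loosely 35 mm above the cone or former it is put over. Two or three of this size; None if absent.
- large_stand: the large stand: fixed plywood base 120 mm square, 18 mm thick, carrying an upright aluminium cone shaped outside like a large former (106 mm tall, foot 86 mm, bead 67.6 mm, knob 36 mm); cone's foot 45 mm, knob's top 151 mm above the bench. Origin: centre of the base's underside, under the cone's axis; z up.
- large_axis (a point): on the cone's axis of the large stand, at the resting height of the cone's foot (45 mm above the bench); does not move with the cone. The first former nested rests with its foot about 34.5 mm above this point, the second 69, the third 104 (less the 1 to 5 mm by which the cone sinks).
- large_cone (a joint): how far the large stand's cone is pressed down on its spring, m: 0 bare, about 1 mm per 1.2 N; the formers' own weight sinks it by 1 to 5 mm in all. It must never go beyond 0.012, where the formers count as wedged.
- small_stand: the small stand: fixed plywood base 120 mm square, 18 mm thick, carrying an upright aluminium cone shaped outside like a small former (96 mm tall, foot 66 mm, bead 50.4 mm, knob 24 mm); cone's foot 45 mm, knob's top 141 mm above the bench. Origin: centre of the base's underside, under the cone's axis; z up.
- small_axis (a point): on the cone's axis of the small stand, at the resting height of the cone's foot (45 mm above the bench); does not move with the cone. The first former nested rests with its foot about 34.5 mm above this point, the second 69, the third 104 (less the 1 to 5 mm by which the cone sinks).
- small_cone (a joint): how far the small stand's cone is pressed down on its spring, m: 0 bare, about 1 mm per 1.2 N; the formers' own weight sinks it by 1 to 5 mm in all. It must never go beyond 0.012, where the formers count as wedged.
- lever_arm (a joint): the tally counter's sprung lever, rad: 0 at rest, 1.05 at its stop, growing as it swings anticlockwise seen from above about the upright axis at lever_axis; a spring (1.2 N at the knob at rest, 4 N at the stop) returns it. A stroke counts from 0.93 on, and as sprung back below 0.12.
- lever_knob (a point): centre of the top of the upright black round knob on the lever's end, 18 mm across and 36 mm tall (59 to 95 mm above the bench), 62 mm from the lever's axis; it moves with the lever.
- lever_axis (a point): point on the lever's upright turning axis, 59 mm above the bench, at the middle of the counter.
- counter: the tally counter: a fixed grey box 110 mm square, 46 mm high, with the steel lever on top (50 to 59 mm up). Origin: centre of its underside. At rest the lever lies 30 degrees short of the -x axis of this body, on the +y side of it; it swings across -x to the -y side.
- bottle: bystander: a white plastic bottle 64 mm across, 140 mm high; leave it alone. Origin: centre of its underside.
- mould: bystander: a plaster block mould 110 x 140 x 50 mm; leave it alone. Origin: centre of its underside.
- brush: bystander: a brush 200 mm long lying flat; leave it alone. Origin: underside, near the middle.

How it is judged:
On the way, in this order (a step that is already met when the one before it is completed fails the run):
1. every large former is nested on the large stand (horizontal distance between each of large1, large2, large3 and large_axis below 0.012 m and angle between each of large1, large2, large3's own z axis and vertical below 0.09 rad and z of large1 in the frame of large_axis between 0.012 and 0.116 m and linear speed of each of large1, large2, large3 below 0.03 m/s and z of large2 in the frame of large_axis between 0.012 and 0.116 m and z of large3 in the frame of large_axis between 0.012 and 0.116 m), for 0.3 s.
2. the counter lever is swung to its stop (value of joint lever_arm above 0.93 rad), for 0.1 s.
3. the lever has sprung back (value of joint lever_arm below 0.12 rad), for 0.2 s.
4. every small former is nested on the small stand (horizontal distance between each of small1, small2, small3 and small_axis below 0.012 m and angle between each of small1, small2, small3's own z axis and vertical below 0.09 rad and z of small1 in the frame of small_axis between 0.012 and 0.116 m and linear speed of each of small1, small2, small3 below 0.03 m/s and z of small2 in the frame of small_axis between 0.012 and 0.116 m and z of small3 in the frame of small_axis between 0.012 and 0.116 m), for 0.3 s.
5. the counter lever is swung to its stop again (value of joint lever_arm above 0.93 rad), for 0.1 s.
6. the lever has sprung back again (value of joint lever_arm below 0.12 rad), for 0.2 s.
At the end, for the whole second after the job is handed in: Every large former present is nested upright on the large stand and every small one on the small stand (axis within 12 mm, tilt under 0.09 rad, foot 12 to 116 mm above the point *_axis), at rest; both cones pressed down less than 12 mm; the counter's lever back below 0.12 rad (all of step 1 and all of step 4 and value of joint lever_arm below 0.12 rad and value of joint each of large_cone, small_cone below 0.012 m); the robot touches nothing.
It fails at once if the large stand's sprung cone is pressed down more than 12 mm (formers wedged) (value of joint large_cone above 0.012 m).
It fails at once if the small stand's sprung cone is pressed down more than 12 mm (formers wedged) (value of joint small_cone above 0.012 m).
It fails at once if the bottle, plaster mould or brush is disturbed (moved more than 30 mm) (distance of any of bottle, mould, brush from where it was at the start of the episode above 0.03 m).
Of large1, large2, large3 only 2 to 3 are there at a start; the rules pass over those that are not, and their reading is None.
Of small1, small2, small3 only 2 to 3 are there at a start; the rules pass over those that are not, and their reading is None.
At some moment in a run one of large1, large2, large3, small1, small2, small3 may be knocked a few centimetres aside while the robot is not near it.
It also fails if it takes over 210 s, if anything falls off the work surface, if the arm or the gripper's body presses on something with over 40 N, if the wrist force passes 120 N, or if a joint passes its speed limit or range.

ROBOT

A 6-joint arm with a two-finger parallel gripper is mounted at the origin on the work surface. World frame = base frame: x ahead of the robot, y to its left, z up, the work surface at z = 0. Lengths are in m, angles in rad, forces in N, time in s.
With the tool pointing down it reaches from about 0.3 to 0.875 m from the base axis. Payload 6.4 kg.
Tool frame: the origin (TCP) lies midway between the tips of the shut fingers; the grasp point (between the pads) lies 19 mm behind it; x points along the fingers, y is the direction in which the jaws open and shut, and the axes are right-handed (so a half turn about x gives the same grasp; the last joint's range is limited). The gripper opens to 85 mm and grips with 20 to 120 N. Pads are 22 mm wide; open, the fingers measure 114 mm over their backs; the gripper's body (76 mm by 85 mm) begins 54 mm behind the grasp point. The pads swing forward as they close: fully open they stand 13 mm farther back than shut.
Start: joints at [-1.335, 0.181, 1.607, -0, 1.354, -0.206], TCP at [0.246, -0.52, 0.203] pointing down, gripper open.
Joint ranges: [-2.99, 2.99], [-0.89, 2.07], [0.3, 2.58], [-1.14, 4.28], [0, 2.63], [-3.12, 3.12]. Speed limits (rad/s): [2.57, 2.57, 3.01, 3.14, 3.14, 3.14].

INTERFACE

Orientations are given as a unit quaternion [w, x, y, z].
In Python, from bench import ctrl gives the robot as it stands.
- The arm moves only by the tool step_arm, never from a script. Its argument "motion" is a list of rows, each a list of 7 numbers: the shift along the tool's x, y, z in mm, then the turn, a rotation vector about the tool's x, y, z in degrees, then the closure in counts, from 0 (fully open) to 255 (shut). In form: [[tx, ty, tz, rx, ry, rz, hand], ...]. A call has 1 to 10 rows; each row is the pose to reach, as a shift and turn from the pose commanded when the call began, along the tool's axes at that moment; what a row does not reach only later rows make up. A row lasts 1/8 s, in which the tool goes at most 62.5 mm and 10.7 degrees, less where a joint would pass 70% of its speed; a pose out of reach is approached as far as the arm can. A call with a gripper value outside its range is refused whole. The fingers move at their own pace and stop on an object; the grip force is fixed at half the most. Time passes only in rows, so rows that repeat a pose let the fingers close. It gives the time, the measured TCP pose, the force and the opening at its end, in the units of the state.
- ctrl.get_obs(): the state, without advancing time (a new reading comes with each control period).
- ctrl.camera(name): name is "scene" or "top" or "wrist"; returns (picture, depth): 420x560x3 uint8, red, green, blue; 420x560 float32, m along the optical axis (not along the pixel's ray), 0 where there is no reading.
- ctrl.camera_info(name): a dict with "fx", "fy", "cx", "cy" (pixels), "T" (4x4, takes a point from camera to world coordinates); the wrist camera has in their place "hand_eye" (4x4, takes a point from camera to tool coordinates, whose origin is the TCP and whose axes are the tool frame's). Camera axes: x right, y down, z forward; pixel columns grow to the right and rows downward; lengths in m; the calibration is good to about 2 mm. A picture is of the moment at which its call begins: read the wrist's pose just before it. camera_info takes no time and is no camera call.
- ctrl.hand_in(): hands the job in, once; it reports no verdict.
The state is a dict: "time_s": time; "q": joint angles; "dq": joint speeds; "joint_efforts": joint torques, N m; "eef_pos": TCP position; "eef_rot": TCP orientation; "wrist_force": force on the tool from outside, world axes, zero at the start; "torque": the same for the moment, N m; "opening": opening from 0.0 (shut) to 1.0 (fully open).
Only numpy, scipy, OpenCV 4.12 (cv2) and the standard library are available. Lean on these libraries where they do the work, as an engineer would, in place of code of your own. Each camera call takes 0.05 s, during which the arm holds its last target. There are 200 camera calls.

## Working session

There is one attempt and no reset: what is moved stays moved. The work goes in short steps, Python scripts to look and compute and a tool call to move; the robot and the scene stay as the last step left them, time stands still between calls to the robot, and variables do not carry over. Pictures are saved under pics/ and viewed, about 12 in all and at most 16, crops included, and the job is handed in when it is done.

Besides the shell and the picture viewer there is one more tool, called after "Emit:" as name(argument=value, ...), one argument or row to a line, values as JSON. step_arm: Moves the arm, as the interface text tells. Its arguments: {"type":"object","properties":{"motion":{"type":"array","items":{"type":"array","items":{"type":"number"}}}},"required":["motion"]}

```bash
mkdir -p pics; ls; cat > h.py <<'E'
import numpy as np, cv2
from scipy.spatial.transform import Rotation as R
from bench import ctrl
def rot(o): return R.from_quat(np.roll(o["eef_rot"],-1)).as_matrix()
def cloud(name):
    o=ctrl.get_obs(); im,d=ctrl.camera(name); i=ctrl.camera_info(name)
    if name=="wrist":
        T=np.eye(4);T[:3,:3]=rot(o);T[:3,3]=o["eef_pos"];T=T@np.array(i["hand_eye"])
    else: T=np.array(i["T"])
    v,u=np.mgrid[:420,:560]
    P=np.stack([(u-i["cx"])/i["fx"]*d,(v-i["cy"])/i["fy"]*d,d],-1)@T[:3,:3].T+T[:3,3]
    P[d==0]=np.nan
    return im,P
def save(n,im): cv2.imwrite("pics/"+n,im[:,:,::-1])
E
python3 - <<'E'
from h import *
o=ctrl.get_obs(); print(o); print(rot(o).round(3))
for n in("top","scene"):
    im,P=cloud(n); save(n+".png",im); np.save(n+".npy",P)
    print(ctrl.camera_info(n))
P=np.load("top.npy")
z=P[:,:,2]
m=((z>0.03)&(z<0.3)).astype(np.uint8)
n,l,s,c=cv2.connectedComponentsWithStats(m)
for k in range(1,n):
    if s[k,4]>60:
        q=P[l==k]; print(k,c[k].round(),s[k,4],np.nanmedian(q,0).round(3),np.nanmin(q,0).round(3),np.nanmax(q,0).round(3))
E
```

```text
pics
{'time_s': 0.0, 'q': array([-1.33527971e+00,  1.81558013e-01,  1.60802197e+00, -4.11805750e-07,
        1.35379051e+00, -2.06270524e-01]), 'dq': array([ 8.15024956e-04,  6.67816999e-04,  8.24104770e-04,  8.30762148e-05,
        1.42217201e-04, -3.14272782e-04]), 'joint_efforts': array([ 1.25707279e-04, -4.44869864e+01, -3.51337337e+01, -3.11336653e-04,
        9.22640786e-03,  1.68315512e-05]), 'eef_pos': array([ 0.24573097, -0.51917653,  0.20256791]), 'eef_rot': array([-0.15429968, -0.68991593, -0.15555667,  0.68993459]), 'wrist_force': array([0.48521324, 1.26104806, 0.16625901]), 'torque': array([-0.06399887,  0.01700185, -0.00867854]), 'opening': 0.9967982344568196}
[[-0.     0.428 -0.904]
 [ 0.002 -0.904 -0.428]
 [-1.    -0.002 -0.   ]]
{'fx': 379.92809900455666, 'fy': 379.92809900455666, 'cx': 274.78891208201, 'cy': 211.04594089708843, 'T': array([[ 0.02574038, -0.99712495,  0.07126893,  0.47602319],
       [-0.99957216, -0.0246818 ,  0.01569442, -0.08117674],
       [-0.01389026, -0.07164242, -0.99733366,  1.17186037],
       [ 0.        ,  0.        ,  0.        ,  1.    
[... 845 characters left out ...]
03 ] [ 0.498 -0.036  0.111]
6 [230. 246.] 292 [0.451 0.062 0.069] [0.422 0.038 0.03 ] [0.476 0.093 0.1  ]
7 [180. 251.] 319 [0.432 0.205 0.069] [0.404 0.184 0.032] [0.458 0.238 0.1  ]
8 [408. 253.] 525 [ 0.444 -0.438  0.097] [ 0.412 -0.48   0.03 ] [ 0.473 -0.418  0.144]
9 [145. 278.] 351 [0.352 0.305 0.069] [0.321 0.285 0.03 ] [0.377 0.34  0.099]
10 [364. 284.] 595 [ 0.354 -0.32   0.079] [ 0.314 -0.362  0.03 ] [ 0.389 -0.29   0.11 ]
18 [489. 332.] 146 [ 0.275 -0.564  0.29 ] [ 0.256 -0.581  0.241] [ 0.29  -0.551  0.3  ]
19 [446. 351.] 128 [ 0.231 -0.467  0.292] [ 0.205 -0.478  0.242] [ 0.241 -0.448  0.3  ]
21 [270. 397.] 357 [ 0.037 -0.067  0.067] [-0.034 -0.092  0.03 ] [ 0.094 -0.029  0.166]
```

View pics/top.png

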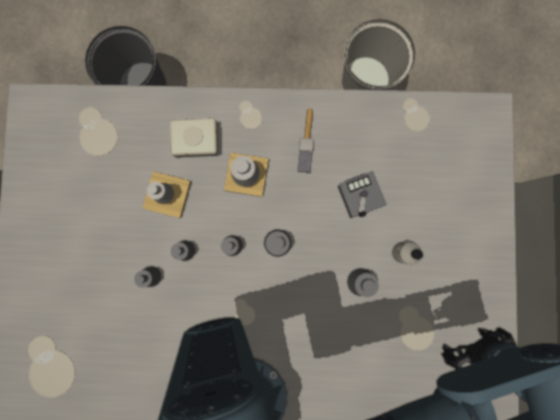

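View pics/scene.png

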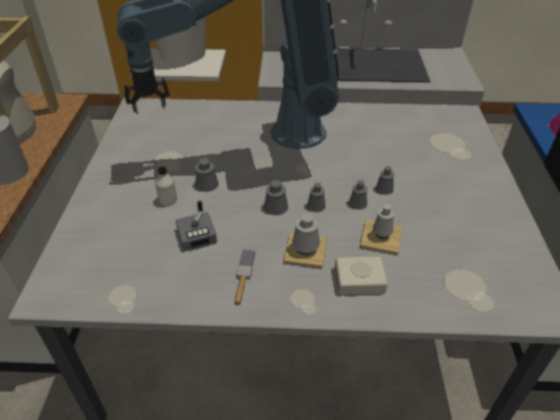

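```bash
python3 - <<'E'
from h import *
# knob tops: points within 5mm of each blob's max height; axis = circle centre
for n in ("top","scene"):
    P=np.load(n+".npy")
    for nm,x,y,zt in [("Lst",.659,.025,.151),("Sst",.597,.262,.141),("A",.463,-.073,.106),("B",.451,.062,.096),("C",.432,.205,.096),("D",.352,.305,.096),("E",.354,-.32,.106),("bottle",.44,-.44,.14),("lever",.612,-.317,.095)]:
        m=(np.hypot(P[:,:,0]-x,P[:,:,1]-y)<.085)&(abs(P[:,:,2]-zt)<.007)
        q=P[m]
        if len(q)<5: print(n,nm,len(q));continue
        (c,r)=cv2.minEnclosingCircle(q[:,:2].astype(np.float32))
        print(n,nm,len(q),q.mean(0).round(4),np.round(c,4),round(r,4))
    # counter box top
P=np.load("top.npy")
m=(np.hypot(P[:,:,0]-.61,P[:,:,1]+.32)<.11)&(abs(P[:,:,2]-.046)<.006)
print(cv2.minAreaRect((P[m][:,:2]*1000).astype(np.float32)))
E
```

```text
top Lst 141 [0.6691 0.0299 0.1505] [0.6692 0.03  ] 0.0182
top Sst 65 [0.6009 0.2731 0.14  ] [0.6024 0.2734] 0.0129
top A 128 [ 0.4618 -0.0721  0.1051] [ 0.4619 -0.072 ] 0.0179
top B 58 [0.4502 0.0668 0.0956] [0.4503 0.0666] 0.0119
top C 61 [0.4314 0.2121 0.0953] [0.4316 0.2122] 0.012
top D 67 [0.3493 0.3135 0.0947] [0.3491 0.3141] 0.0126
top E 136 [ 0.3505 -0.328   0.1049] [ 0.3499 -0.3285] 0.0182
top bottle 97 [ 0.4427 -0.4506  0.139 ] [ 0.4421 -0.4514] 0.015
top lever 30 [ 0.5518 -0.313   0.0936] [ 0.5522 -0.3137] 0.0084
scene Lst 96 [0.6737 0.0276 0.1504] [0.6726 0.0271] 0.0196
scene Sst 43 [0.6054 0.2712 0.1399] [0.6035 0.2709] 0.0152
scene A 72 [ 0.4661 -0.0731  0.1048] [ 0.4628 -0.0696] 0.0232
scene B 34 [0.455  0.0652 0.0949] [0.4528 0.0649] 0.0164
scene C 37 [0.4364 0.2103 0.0952] [0.4365 0.2107] 0.0174
scene D 33 [0.3538 0.3134 0.0945] [0.3503 0.3134] 0.0159
scene E 67 [ 0.354  -0.3287  0.1049] [ 0.3535 -0.3297] 0.0208
scene bottle 49 [ 0.4473 -0.4518  0.1393] [ 0.4463 -0.4547] 0.0171
scene lever 23 [ 0.5554 -0.3149  0.0921] [ 0.5546 -0.3151] 0.009
((613.9043579101562, -321.3218994140625), (111.6673583984375, 110.38105773925781), 22.306066513061523)
```

The top view shows two large formers, A at px (277,243) and E at (364,284), and three small ones, B (231,245), C (182,250) and D (147,277). The large stand is at (245,172), the small stand at (163,193), and the counter at (361,195) with its lever knob at (362,210). The scene view agrees. I'm going over E first and aligning the tool axes with the world.

Emit:
step_arm(
  motion=[
    [0,-43,-59,10,0,0,0],
    [0,-85,-117,20,0,0,0],
    [0,-128,-176,25.3,0,0,0],
    [0,-128,-176,25.3,0,0,0],
    [0,-128,-176,25.3,0,0,0],
    [0,-128,-176,25.3,0,0,0],
  ],
)

```text
time_s: 0.85
eef_pos: [0.35, -0.3294, 0.2035]
eef_rot: [-0.0, -0.707, -0.0, 0.707]
wrist_force: [0.4, -0.1, -0.3]
opening: 0.999
```

```bash
cat >> h.py <<'E'
def top(P,x,y,zt,rad=.06,tol=.006):
    m=(np.hypot(P[:,:,0]-x,P[:,:,1]-y)<rad)&(abs(P[:,:,2]-zt)<tol); q=P[m]
    if len(q)<8: return None
    c,r=cv2.minEnclosingCircle(q[:,:2].astype(np.float32)); return np.round([*c,r,np.median(q[:,2])],4),len(q)
def shift(x,y,z):
    o=ctrl.get_obs(); return (rot(o).T@(np.array([x,y,z])-o["eef_pos"])*1000).round(1)
E
python3 - <<'E'
from h import *
o=ctrl.get_obs(); print(o["time_s"],o["eef_pos"],rot(o).round(3).tolist())
im,P=cloud("wrist"); save("w1.png",im)
print(top(P,.351,-.329,.106))
print(shift(.351,-.329,.082))
E
```

```text
0.85 [ 0.35001555 -0.32940004  0.20345043] [[-0.0, 0.0, -1.0], [-0.0, -1.0, -0.0], [-1.0, 0.0, 0.0]]
(array([ 0.3484, -0.3292,  0.0183,  0.1054]), 1678)
[121.4  -0.8  -1.2]
```

View pics/w1.png

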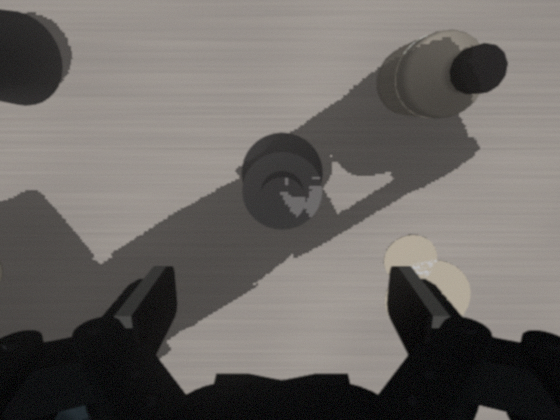

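The wrist view shows former E's knob at px (282,180) between the open fingers, and the bottle at (440,75), well clear. All three cameras agree to about 2 mm, so I'm lowering and gripping.

Emit:
step_arm(
  motion=[
    [50,0,0,0,0,0,0],
    [95,0,0,0,0,0,0],
    [122,0,0,0,0,0,0],
    [122,0,0,0,0,0,0],
    [122,0,0,0,0,0,255],
    [122,0,0,0,0,0,255],
    [122,0,0,0,0,0,255],
    [122,0,0,0,0,0,255],
    [122,0,0,0,0,0,255],
    [122,0,0,0,0,0,255],
  ],
)

```text
time_s: 2.15
eef_pos: [0.3503, -0.3288, 0.0815]
eef_rot: [0.0, 0.707, 0.0, -0.707]
wrist_force: [-0.4, 0.9, -0.8]
opening: 0.004
```

```bash
python3 - <<'E'
from h import *
im,P=cloud("wrist"); im2,P2=cloud("top"); save("c2.png",np.hstack([im[::1,::1][:, :],im2])[:, :][::1,::1] if 0 else cv2.resize(np.hstack([im,im2]),(800,300)))
print(top(P2,.35,-.33,.105,.09), ctrl.get_obs()["opening"])
E
```

```text
(array([ 0.3627, -0.3239,  0.0096,  0.1036]), 22) 0.003229539142522856
```

View pics/c2.png

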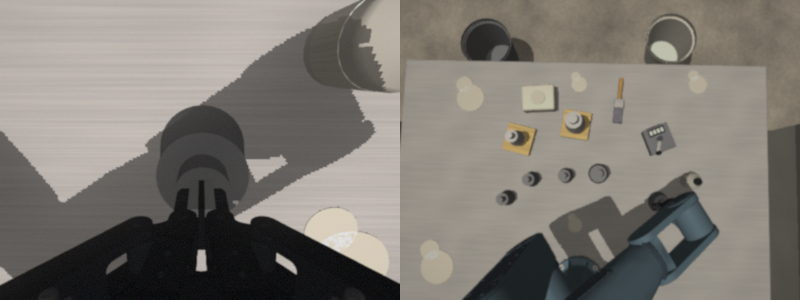

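```bash
python3 - <<'E'
from h import *
o=ctrl.get_obs(); print(o["time_s"],o["eef_pos"],o["wrist_force"])
im,P=cloud("wrist"); save("w3.png",im[120:420,130:430])
i=ctrl.camera_info("wrist"); print(np.array(i["hand_eye"]).round(3),i["fx"],i["cx"],i["cy"])
Ti=np.linalg.inv(i["hand_eye"])
for p in ([0,0,0],[-.019,0,0]):
    c=Ti@np.array([*p,1]); print(p,c.round(3),i["fx"]*c[0]/c[2]+i["cx"],i["fy"]*c[1]/c[2]+i["cy"])
for r in range(140,300,8): print(r,P[r,282].round(3),P[r,250].round(3))
E
```

```text
2.25 [ 0.35024727 -0.32879872  0.08148048] [-0.14168727  0.19288982 -0.72704685]
[[ 0.    -0.28   0.96  -0.17 ]
 [ 1.    -0.    -0.    -0.   ]
 [ 0.     0.96   0.28  -0.071]
 [ 0.     0.     0.     1.   ]] 358.54064781756585 281.63120934455173 206.52050149392963
[0, 0, 0] [0.    0.021 0.183 1.   ] 282.2881948987121 246.81329390132737
[-0.019, 0, 0] [0.    0.026 0.165 1.   ] 282.3485745456631 262.83967511491284
140 [ 0.396 -0.329  0.   ] [ 0.396 -0.307  0.001]
148 [ 0.391 -0.329  0.004] [ 0.39  -0.306  0.   ]
156 [ 0.388 -0.329  0.021] [ 0.385 -0.306 -0.001]
164 [ 0.386 -0.329  0.038] [ 0.382 -0.308  0.018]
172 [ 0.383 -0.329  0.052] [ 0.38  -0.309  0.036]
180 [ 0.381 -0.329  0.065] [ 0.378 -0.31   0.049]
188 [ 0.381 -0.329  0.08 ] [ 0.377 -0.311  0.063]
196 [ 0.376 -0.329  0.079] [ 0.377 -0.313  0.08 ]
204 [ 0.373 -0.329  0.081] [ 0.372 -0.313  0.079]
212 [ 0.368 -0.329  0.079] [ 0.369 -0.313  0.08 ]
220 [ 0.366 -0.329  0.086] [ 0.364 -0.312  0.079]
228 [ 0.366 -0.329  0.098] [ 0.36  -0.312  0.08 ]
236 [ 0.365 -0.329  0.105] [ 0.356 -0.312  0.08 ]
244 [ 0.361 -0.329  0.105] [ 0.357 -0.314  0.095]
252 [ 0.361 -0.329  0.113] [ 0.358 -0.315  0.106]
260 [ 0.361 -0.329  0.122] [ 0.354 -0.314  0.105]
268 [ 0.361 -0.329  0.128] [ 0.357 -0.316  0.12 ]
276 [ 0.362 -0.329  0.135] [ 0.357 -0.316  0.127]
284 [ 0.361 -0.329  0.14 ] [ 0.357 -0.317  0.133]
292 [ 0.362 -0.329  0.147] [ 0.357 -0.317  0.138]
```

View pics/w3.png

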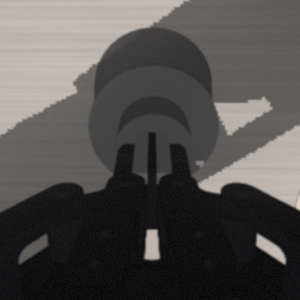

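Emit:
step_arm(
  motion=[
    [-20,0,0,0,0,0,255],
    [-40,0,0,0,0,0,255],
    [-60,0,0,0,0,0,255],
    [-60,0,0,0,0,0,255],
  ],
)

```text
time_s: 2.8
eef_pos: [0.351, -0.3299, 0.1429]
eef_rot: [0.001, 0.708, -0.001, -0.706]
wrist_force: [-0.2, 0.4, 0.8]
opening: -0.002
```

```bash
python3 - <<'E'
from h import *
o=ctrl.get_obs(); print(o["time_s"],o["eef_pos"],o["wrist_force"],o["opening"])
im,P=cloud("wrist"); save("w4.png",im)
print(top(P,.35,-.329,.106),top(P,.35,-.329,.166))
L=(P-o["eef_pos"])@rot(o)   # tool coords
m=(abs(L[:,:,1])<.06)&(abs(L[:,:,2])<.03)&(L[:,:,0]<.03)
for r in range(190,330,8): print(r,[L[r,c].round(3).tolist() for c in (258,281,300)])
E
```

```text
2.8 [ 0.35095705 -0.32991798  0.1428819 ] [-0.24302605  0.44830883  0.80202002] -0.0018324744261331454
(array([ 0.3485, -0.3292,  0.0182,  0.1053]), 2597) None
190 [[0.064, -0.016, -0.014], [0.061, -0.001, -0.015], [0.064, 0.012, -0.014]]
198 [[0.064, -0.016, -0.009], [0.038, -0.001, -0.016], [0.059, 0.012, -0.01]]
206 [[0.046, -0.015, -0.008], [0.037, -0.001, -0.011], [0.038, 0.011, -0.011]]
214 [[0.037, -0.015, -0.006], [0.037, -0.001, -0.006], [0.037, 0.011, -0.006]]
222 [[0.038, -0.015, -0.001], [0.038, -0.001, -0.0], [0.038, 0.011, -0.001]]
230 [[0.038, -0.015, 0.005], [0.037, -0.001, 0.005], [0.037, 0.011, 0.004]]
238 [[0.039, -0.015, 0.01], [0.037, -0.001, 0.01], [0.038, 0.011, 0.01]]
246 [[0.063, -0.017, 0.026], [0.037, -0.001, 0.015], [0.038, 0.011, 0.015]]
254 [[0.062, -0.017, 0.031], [-0.034, -0.001, -0.011], [0.064, 0.013, 0.032]]
262 [[0.143, -0.023, 0.075], [-0.041, -0.001, -0.011], [0.144, 0.017, 0.076]]
270 [[-0.04, -0.01, -0.007], [-0.049, -0.001, -0.011], [-0.041, 0.007, -0.007]]
278 [[-0.047, -0.009, -0.007], [-0.055, -0.001, -0.011], [-0.054, 0.006, -0.011]]
286 [[-0.053, -0.009, -0.007], [-0.061, -0.001, -0.011], [-0.06, 0.006, -0.011]]
294 [[-0.069, -0.008, -0.013], [-0.065, -0.001, -0.011], [-0.068, 0.006, -0.012]]
302 [[-0.075, -0.007, -0.013], [-0.065, -0.001, -0.007], [-0.073, 0.005, -0.012]]
310 [[-0.077, -0.007, -0.012], [-0.065, -0.001, -0.004], [-0.077, 0.005, -0.012]]
318 [[-0.08, -0.007, -0.012], [-0.066, -0.001, -0.002], [-0.08, 0.005, -0.012]]
326 [[-0.084, -0.007, -0.012], [-0.064, -0.001, 0.002], [-0.085, 0.005, -0.012]]
```

View pics/w4.png

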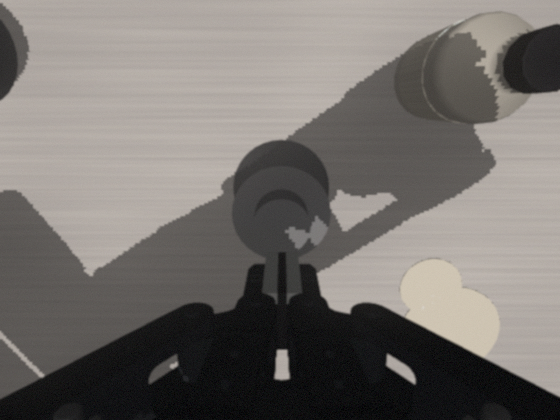

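The wrist depth shows the shut fingertips (px (281,253)) about 31 mm short of the reported TCP. That means the fingers closed in the air above the knob, with the tips at about 0.112 m. The former hasn't moved. I'll open, descend further to match, and let the opening reading show whether I've gripped the knob.

Emit:
step_arm(
  motion=[
    [0,-1,1,0,0,0,0],
    [0,-1,1,0,0,0,0],
    [0,-1,1,0,0,0,0],
    [0,-1,1,0,0,0,0],
    [20,-1,1,0,0,0,0],
    [40,-1,1,0,0,0,0],
    [60,-1,1,0,0,0,0],
    [75,-1,1,0,0,0,0],
    [86,-1,1,0,0,0,0],
    [86,-1,1,0,0,0,0],
  ],
)

```text
time_s: 4.1
eef_pos: [0.3489, -0.3274, 0.0548]
eef_rot: [0.0, -0.707, -0.001, 0.707]
wrist_force: [0.9, -0.3, 0.4]
opening: 1.001
```

Emit:
step_arm(
  motion=[
    [0,0,0,0,0,0,255],
    [0,0,0,0,0,0,255],
    [0,0,0,0,0,0,255],
    [0,0,0,0,0,0,255],
    [0,0,0,0,0,0,255],
    [0,0,0,0,0,0,255],
  ],
)

```text
time_s: 4.85
eef_pos: [0.3495, -0.3284, 0.056]
eef_rot: [0.001, 0.707, -0.0, -0.707]
wrist_force: [-0.3, -0.1, 4.8]
opening: 0.401
```

Opening 0.40 matches a 36 mm knob, so the grip looks good. Now lifting and carrying it to the large stand.

Emit:
step_arm(
  motion=[
    [-30,0,0,0,0,0,255],
    [-75,0,0,0,0,0,255],
    [-120,0,0,0,0,0,255],
    [-155,0,0,0,0,0,255],
    [-175,0,0,0,0,0,255],
    [-175,-30,-27,0,0,0,255],
    [-175,-70,-62,0,0,0,255],
    [-175,-110,-98,0,0,0,255],
    [-175,-150,-134,0,0,0,255],
    [-175,-190,-169,0,0,0,255],
  ],
)

```text
time_s: 6.1
eef_pos: [0.5185, -0.1359, 0.2294]
eef_rot: [0.0, -0.706, -0.0, 0.708]
wrist_force: [1.7, -0.5, -1.3]
opening: 0.399
```

Emit:
step_arm(
  motion=[
    [0,-40,-36,0,0,0,255],
    [0,-80,-71,0,0,0,255],
    [0,-115,-103,0,0,0,255],
    [0,-140,-125,0,0,0,255],
    [0,-158,-141,0,0,0,255],
    [0,-168,-150,0,0,0,255],
    [0,-168,-150,0,0,0,255],
    [0,-168,-150,0,0,0,255],
    [0,-168,-150,0,0,0,255],
  ],
)

```text
time_s: 7.22
eef_pos: [0.6678, 0.0294, 0.2306]
eef_rot: [0.0, -0.707, 0.0, 0.707]
wrist_force: [0.1, -0.8, -1.7]
opening: 0.4
```

```bash
python3 - <<'E'
from h import *
o=ctrl.get_obs(); print(o["time_s"],o["eef_pos"],o["wrist_force"],o["opening"],shift(.6687,.0301,.140))
im,P=cloud("wrist"); save("w5.png",im)
L=(P-o["eef_pos"])@rot(o)
m=(abs(L[:,:,1])<.045)&(abs(L[:,:,2])<.05)&(L[:,:,0]<.09)
for r in range(100,330,10): print(r,L[r,281].round(3),P[r,281].round(3))
E
```

```text
7.225 [0.66778226 0.02937117 0.23064587] [ 0.13667952 -0.78752153 -1.7121332 ] 0.39953186254983164 [90.6 -0.7 -0.9]
100 [ 0.232 -0.001 -0.073] [ 0.741  0.03  -0.002]
110 [ 0.231 -0.001 -0.063] [0.73 0.03 0.  ]
120 [ 0.212 -0.001 -0.053] [0.721 0.03  0.018]
130 [ 0.213 -0.001 -0.043] [0.711 0.03  0.017]
140 [ 0.152 -0.001 -0.039] [0.706 0.03  0.079]
150 [ 0.12  -0.001 -0.034] [0.702 0.03  0.11 ]
160 [ 0.037 -0.001 -0.039] [0.707 0.03  0.194]
170 [ 0.019 -0.001 -0.036] [0.704 0.03  0.212]
180 [ 0.003 -0.001 -0.034] [0.702 0.03  0.228]
190 [-0.008 -0.001 -0.032] [0.7   0.03  0.239]
200 [-0.023 -0.001 -0.031] [0.699 0.03  0.253]
210 [-0.024 -0.001 -0.027] [0.695 0.03  0.254]
220 [-0.023 -0.001 -0.022] [0.69  0.03  0.254]
230 [-0.023 -0.001 -0.017] [0.685 0.03  0.254]
240 [-0.034 -0.001 -0.017] [0.685 0.03  0.264]
250 [-0.044 -0.001 -0.017] [0.685 0.03  0.274]
260 [-0.049 -0.001 -0.015] [0.683 0.03  0.279]
270 [-0.049 -0.001 -0.011] [0.679 0.03  0.28 ]
280 [-0.049 -0.001 -0.007] [0.675 0.03  0.279]
290 [-0.049 -0.001 -0.003] [0.671 0.03  0.28 ]
300 [-0.049 -0.001  0.001] [0.667 0.03  0.28 ]
310 [-0.049 -0.001  0.006] [0.662 0.03  0.28 ]
320 [-0.05  -0.001  0.01 ] [0.658 0.03  0.28 ]
```

View pics/w5.png

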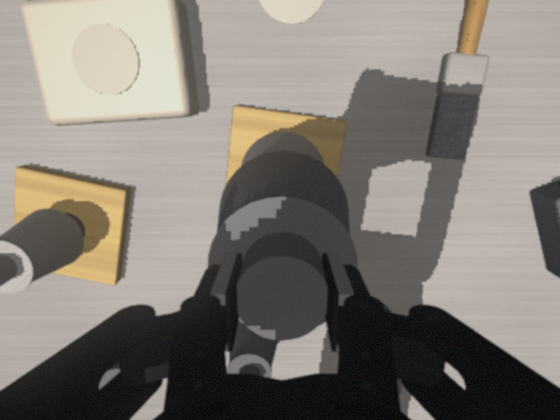

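The former is held upright: knob top at px (281,290), bead front at row 205, foot 56 mm below the reported TCP. The stand's base shows directly underneath at (290,150). Lowering.

Emit:
step_arm(
  motion=[
    [30,-1,-1,0,0,0,255],
    [60,-1,-1,0,0,0,255],
    [75,-1,-1,0,0,0,255],
    [85,-1,-1,0,0,0,255],
    [91,-1,-1,0,0,0,255],
    [93,-1,-1,0,0,0,255],
    [93,-1,-1,0,0,0,255],
    [93,-1,-1,0,0,0,255],
  ],
)

```text
time_s: 8.28
eef_pos: [0.6698, 0.0305, 0.1385]
eef_rot: [0.0, 0.708, -0.0, -0.707]
wrist_force: [1.0, -5.5, 0.7]
opening: 0.396
```

Emit:
step_arm(
  motion=[
    [0,1,0,0,0,0,255],
    [1,2,0,0,0,0,255],
    [1,2,0,0,0,0,255],
  ],
)

```text
time_s: 8.65
eef_pos: [0.6692, 0.0296, 0.1363]
eef_rot: [-0.0, 0.707, 0.0, -0.707]
wrist_force: [0.7, -1.6, 0.3]
opening: 0.4
```

Lateral force dropped, so it's seated. Releasing and backing off straight up.

Emit:
step_arm(
  motion=[
    [0,0,0,0,0,0,150],
    [0,0,0,0,0,0,100],
    [0,0,0,0,0,0,0],
    [0,0,0,0,0,0,0],
    [0,0,0,0,0,0,0],
    [-20,0,0,0,0,0,0],
    [-50,0,0,0,0,0,0],
    [-90,0,0,0,0,0,0],
    [-120,0,0,0,0,0,0],
    [-120,0,0,0,0,0,0],
  ],
)

```text
time_s: 9.9
eef_pos: [0.6713, 0.029, 0.2619]
eef_rot: [0.0, 0.71, -0.0, -0.704]
wrist_force: [-0.2, -0.4, -1.0]
opening: 1.0
```

```bash
cat >> h.py <<'E'
OBJ=dict(A=(.462,-.072,.106),B=(.450,.067,.096),C=(.432,.212,.096),D=(.349,.314,.096))
def report(cam="top",names="ABCD"):
    im,P=cloud(cam)
    for n in names: print(cam,n,top(P,*OBJ[n],rad=.08))
    return im,P
E
python3 - <<'E'
from h import *
o=ctrl.get_obs(); print(o["time_s"],o["eef_pos"],o["wrist_force"],o["opening"])
im,P=report(); 
im,P=cloud("wrist"); print("stack top",top(P,.669,.03,.184,tol=.008))
print(shift(.462,-.072,.2))
E
```

```text
9.9 [0.6712655  0.02901812 0.26190732] [-0.16410047 -0.42078475 -0.96192582] 0.9998660025620771
top A (array([ 0.4619, -0.072 ,  0.0179,  0.1056]), 128)
top B (array([0.4501, 0.0672, 0.0119, 0.0951]), 58)
top C None
top D None
stack top (array([0.6681, 0.0303, 0.0183, 0.1838]), 2000)
[ 56.9 101.2 207.3]
```

First former nested: its top is at 0.184 m, as predicted, and centred. Next is A.

Emit:
step_arm(
  motion=[
    [0,20,41,0,0,0,0],
    [20,45,92,0,0,0,0],
    [40,70,143,0,0,0,0],
    [57,92,188,0,0,0,0],
    [57,102,208,0,0,0,0],
    [57,102,208,0,0,0,0],
    [57,102,208,0,0,0,0],
  ],
)

```text
time_s: 10.88
eef_pos: [0.4617, -0.0726, 0.1993]
eef_rot: [-0.0, 0.707, 0.0, -0.707]
wrist_force: [0.3, 0.8, 0.4]
opening: 1.003
```

```bash
python3 - <<'E'
from h import *
im,P=report("wrist","A"); print(ctrl.get_obs()["eef_pos"],shift(.4615,-.072,.0555))
E
```

```text
wrist A (array([ 0.4609, -0.0725,  0.0183,  0.1054]), 1732)
[ 0.46187083 -0.07251211  0.19937444] [143.9  -0.5   0.4]
```

Emit:
step_arm(
  motion=[
    [40,0,0,0,0,0,0],
    [80,0,0,0,0,0,0],
    [115,0,0,0,0,0,0],
    [138,0,0,0,0,0,0],
    [143,0,0,0,0,0,0],
    [143,0,0,0,0,0,255],
    [143,0,0,0,0,0,255],
    [143,0,0,0,0,0,255],
    [143,0,0,0,0,0,255],
    [143,0,0,0,0,0,255],
  ],
)

```text
time_s: 12.18
eef_pos: [0.4622, -0.0732, 0.0576]
eef_rot: [0.0, 0.708, -0.0, -0.706]
wrist_force: [0.0, 0.3, 6.4]
opening: 0.399
```

Emit:
step_arm(
  motion=[
    [0,0,0,0,0,0,255],
    [-35,0,0,0,0,0,255],
    [-80,0,0,0,0,0,255],
    [-125,0,0,0,0,0,255],
    [-170,0,0,0,0,0,255],
    [-195,0,0,0,0,0,255],
    [-210,0,0,0,0,0,255],
    [-210,0,0,0,0,0,255],
  ],
)

```text
time_s: 13.18
eef_pos: [0.4614, -0.0729, 0.2669]
eef_rot: [0.0, 0.707, -0.0, -0.707]
wrist_force: [-0.2, 0.1, -1.2]
opening: 0.395
```

Emit:
step_arm(
  motion=[
    [0,-12,-25,0,0,0,255],
    [0,-32,-65,0,0,0,255],
    [0,-54,-109,0,0,0,255],
    [0,-76,-153,0,0,0,255],
    [0,-92,-187,0,0,0,255],
    [0,-100,-203,0,0,0,255],
    [0,-102.5,-207.5,0,0,0,255],
    [0,-102.5,-207.5,0,0,0,255],
    [0,-102.5,-207.5,0,0,0,255],
  ],
)

```text
time_s: 14.3
eef_pos: [0.668, 0.0293, 0.2662]
eef_rot: [0.0, -0.707, 0.0, 0.707]
wrist_force: [-0.0, 0.1, -0.4]
opening: 0.397
```

```bash
python3 - <<'E'
from h import *
o=ctrl.get_obs(); print(o["time_s"],o["eef_pos"],o["wrist_force"])
im,P=cloud("wrist"); z=o["eef_pos"][2]; print(top(P,.669,.03,z+.049))
print(top(P,.669,.03,z+.024,tol=.004))
E
```

```text
14.3 [0.66795844 0.02926822 0.26621912] [-0.0243265   0.08025964 -0.38287916]
(array([0.6744, 0.0296, 0.0309, 0.3137]), 7674)
(array([0.6666, 0.0298, 0.0342, 0.2877]), 5884)
```

Emit:
step_arm(
  motion=[
    [30,0,-1,0,0,0,255],
    [60,0,-1.5,0,0,0,255],
    [75,0,-1.5,0,0,0,255],
    [85,0,-1.5,0,0,0,255],
    [91,0,-1.5,0,0,0,255],
    [94,0,-1.5,0,0,0,255],
    [95,0,-1.5,0,0,0,255],
    [95,0,-1.5,0,0,0,255],
  ],
)

```text
time_s: 15.35
eef_pos: [0.6704, 0.0295, 0.1721]
eef_rot: [0.0, 0.707, -0.0, -0.707]
wrist_force: [-0.1, -1.5, -0.7]
opening: 0.397
```

Emit:
step_arm(
  motion=[
    [0.5,0,0,0,0,0,150],
    [0.5,0,0,0,0,0,100],
    [0,0,0,0,0,0,0],
    [0,0,0,0,0,0,0],
    [0,0,0,0,0,0,0],
    [-20,0,0,0,0,0,0],
    [-50,0,0,0,0,0,0],
    [-90,0,0,0,0,0,0],
    [-120,0,0,0,0,0,0],
    [-120,0,0,0,0,0,0],
  ],
)

```text
time_s: 16.6
eef_pos: [0.6721, 0.0295, 0.2969]
eef_rot: [0.0, 0.71, -0.0, -0.704]
wrist_force: [1.0, 0.3, 0.8]
opening: 1.0
```

```bash
python3 - <<'E'
from h import *
o=ctrl.get_obs(); print(o["time_s"],o["eef_pos"],o["wrist_force"],o["opening"])
im,P=cloud("wrist"); print("stack top",top(P,.669,.03,.217,tol=.008)); save("w6.png",im)
im,P=cloud("top"); print("lever",top(P,.552,-.314,.095)); print(top(P,.35,-.33,.105,.1))
for n in "B": print(top(P,*OBJ[n]))
E
```

```text
16.6 [0.67205843 0.02954527 0.29690998] [0.95902838 0.26793629 0.84739807] 1.0002969392978196
stack top (array([0.6692, 0.0301, 0.0183, 0.217 ]), 1925)
lever (array([ 0.5521, -0.3137,  0.0085,  0.0939]), 29)
None
(array([0.4502, 0.067 , 0.0119, 0.0953]), 58)
```

View pics/w6.png

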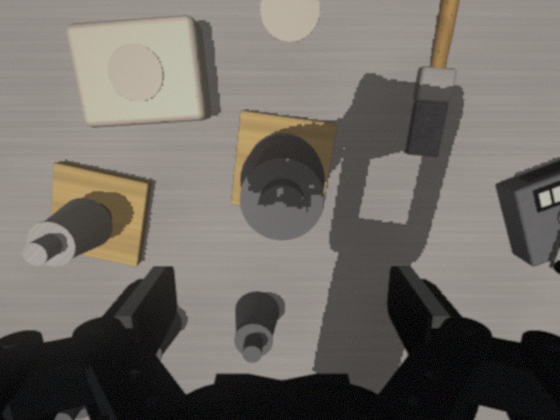

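The large stack's knob is at px (282,190), upright, with its top at 0.217 m (predicted 0.2177). Now the lever: shut fingers, moving to the +y side of its knob.

Emit:
step_arm(
  motion=[
    [0,40,16,0,0,0,255],
    [0,95,38,0,0,0,255],
    [0,150,60,0,0,0,255],
    [40,205,82,0,0,0,255],
    [80,260,104,0,0,0,255],
    [120,300,119,0,0,0,255],
    [120,300,119,0,0,0,255],
    [120,300,119,0,0,0,255],
    [120,300,119,0,0,0,255],
    [120,300,119,0,0,0,255],
  ],
)

```text
time_s: 17.95
eef_pos: [0.5525, -0.2694, 0.173]
eef_rot: [0.001, 0.708, 0.0, -0.706]
wrist_force: [0.4, 0.9, 0.6]
opening: 0.002
```

```bash
python3 - <<'E'
from h import *
o=ctrl.get_obs(); print(o["time_s"],o["eef_pos"],o["opening"])
im,P=cloud("wrist"); save("w7.png",im); print(top(P,.552,-.314,.094)); print(shift(.552,-.272,.038))
E
```

```text
17.95 [ 0.55254321 -0.26938946  0.17299987] 0.002146992614056693
(array([ 0.5505, -0.3147,  0.0089,  0.0941]), 471)
[134.9   2.4   0.7]
```

Emit:
step_arm(
  motion=[
    [40,0,0,0,0,0,255],
    [80,0,0,0,0,0,255],
    [115,0,0,0,0,0,255],
    [135,0,0,0,0,0,255],
    [135,0,0,0,0,0,255],
    [135,15,0,0,0,0,255],
    [135,35,0,0,0,0,255],
    [135,51,0,0,0,0,255],
    [135,64,-8,0,0,0,255],
    [135,73,-15,0,0,0,255],
  ],
)

```text
time_s: 19.25
eef_pos: [0.5659, -0.3445, 0.0366]
eef_rot: [0.001, -0.707, 0.0, 0.707]
wrist_force: [-1.9, 3.7, 0.9]
opening: 0.004
```

Emit:
step_arm(
  motion=[
    [0,4,-4,0,0,0,255],
    [0,4,-4,0,0,0,255],
    [0,4,-4,0,0,0,255],
  ],
)

```text
time_s: 19.62
eef_pos: [0.5699, -0.3466, 0.0362]
eef_rot: [0.0, -0.707, -0.0, 0.707]
wrist_force: [-1.8, 5.6, 0.3]
opening: 0.002
```

```bash
python3 - <<'E'
from h import *
o=ctrl.get_obs(); print(o["time_s"],o["eef_pos"],o["wrist_force"])
im,P=cloud("wrist"); save("w8.png",im)
m=(np.hypot(P[:,:,0]-.575,P[:,:,1]+.37)<.03)&(P[:,:,2]>.085)&(P[:,:,2]<.099); q=P[m]; print(len(q),np.median(q,0) if len(q) else 0)
t=top(P,.577,-.372,.095,.02,.005); print(t)
if t: c=t[0]; a=np.arctan2(c[1]+.3213,c[0]-.6139); print("angle",a%(2*np.pi)-np.radians(173))
E
```

```text
19.625 [ 0.56992711 -0.34664274  0.03619371] [-1.78637254  5.56099107  0.27437603]
2068 [ 0.57722979 -0.36340504  0.09277633]
(array([ 0.5767, -0.365 ,  0.0134,  0.0938]), 1030)
angle 0.9877450925844173
```

View pics/w8.png

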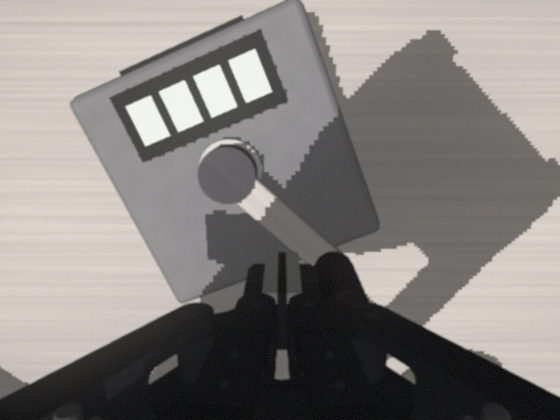

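The view shows the lever swung towards the stop, with the hub at px (228,175) and the knob at (337,265) against the fingers. I'll push a little further until the force shows the stop.

Emit:
step_arm(
  motion=[
    [0,1.5,-1,0,0,0,255],
    [0,3,-2,0,0,0,255],
    [0,3,-2,0,0,0,255],
  ],
)

```text
time_s: 20.05
eef_pos: [0.5725, -0.3495, 0.0362]
eef_rot: [-0.0, 0.707, 0.001, -0.707]
wrist_force: [-1.0, 5.0, -0.8]
opening: 0.001
```

```bash
python3 - <<'E'
from h import *
o=ctrl.get_obs(); print(o["time_s"],o["eef_pos"],o["wrist_force"])
im,P=cloud("wrist")
q=P[(P[:,:,0]>.56)&(P[:,:,0]<.60)&(P[:,:,1]<-.34)&(P[:,:,2]<.097)&(P[:,:,2]>.088)]
print(len(q),q.min(0),q.max(0))
# lever strip midpoints: points at z 0.056-.061
l=P[(np.hypot(P[:,:,0]-.614,P[:,:,1]+.321)<.05)&(np.hypot(P[:,:,0]-.614,P[:,:,1]+.321)>.018)&(abs(P[:,:,2]-.059)<.004)]
print(len(l)); c=l[:,:2].mean(0); v=c-[.6139,-.3213]; print(np.arctan2(v[1],v[0])%(2*np.pi)-np.radians(173)); 
d=cv2.fitLine((l[:,:2]*1000).astype(np.float32),cv2.DIST_L2,0,.01,.01).ravel(); print(d, np.arctan2(d[1],d[0])%np.pi+np.pi-np.radians(173))
E
```

```text
20.05 [ 0.57253642 -0.34951977  0.03621959] [-1.0122202   4.96004308 -0.82098886]
1758 [ 0.57153478 -0.38010319  0.08800706] [ 0.58432028 -0.34004889  0.09699997]
2316
1.0250582447576275
[   0.6167069    0.7871929  593.4733    -347.1939   ] 1.0284171745979056
```

Lever is at about 1.03 rad. Backing off so it springs back.

Emit:
step_arm(
  motion=[
    [0,-15,8,0,0,0,255],
    [0,-35,18,0,0,0,255],
    [0,-60,21,0,0,0,255],
    [0,-90,21,0,0,0,255],
    [-40,-100,21,0,0,0,0],
    [-100,-100,21,0,0,0,0],
    [-160,-100,21,0,0,0,0],
    [-160,-100,21,0,0,0,0],
  ],
)

```text
time_s: 21.1
eef_pos: [0.5554, -0.2537, 0.2044]
eef_rot: [0.003, 0.711, -0.003, -0.703]
wrist_force: [0.6, -1.5, -0.8]
opening: 0.846
```

```bash
python3 - <<'E'
from h import *
o=ctrl.get_obs(); print(o["time_s"],o["eef_pos"],o["opening"])
im,P=cloud("top"); print("lever",top(P,.552,-.314,.094)); 
for n in "BCD": print(n,top(P,*OBJ[n],rad=.07))
print("stack",top(P,.669,.03,.217),"sst",top(P,.602,.273,.141))
print(shift(.450,.067,.19))
E
```

```text
21.1 [ 0.55541772 -0.25366249  0.20441637] 0.8456954470754997
lever None
B (array([0.4503, 0.067 , 0.0119, 0.0958]), 57)
C (array([0.4312, 0.2128, 0.0128, 0.095 ]), 61)
D (array([0.3487, 0.3133, 0.0127, 0.0949]), 64)
stack (array([0.67  , 0.0308, 0.0186, 0.217 ]), 160) sst (array([0.601 , 0.2732, 0.0117, 0.1408]), 62)
[   8.  -319.5  103.6]
```

Emit:
step_arm(
  motion=[
    [0,-45,15,0,0,0,0],
    [0,-100,33,0,0,0,0],
    [0,-155,50,0,0,0,0],
    [0,-210,67,0,0,0,0],
    [0,-265,85,0,0,0,0],
    [0,-305,98,0,0,0,0],
    [0,-316,101.5,0,0,0,0],
    [0,-316,101.5,0,0,0,0],
    [0,-316,101.5,0,0,0,0],
  ],
)

```text
time_s: 22.28
eef_pos: [0.4502, 0.0645, 0.1962]
eef_rot: [0.0, -0.707, 0.001, 0.707]
wrist_force: [0.8, 0.1, -0.1]
opening: 0.995
```

```bash
python3 - <<'E'
from h import *
o=ctrl.get_obs(); print(o["time_s"],o["eef_pos"],o["opening"])
im,P=report("wrist","B"); print(shift(.45,.067,.049))
im,P=cloud("top"); print("lever",top(P,.552,-.314,.094))
E
```

```text
22.275 [0.45015437 0.06449825 0.19618427] 0.9951715581989516
wrist B (array([0.4494, 0.0666, 0.0123, 0.0953]), 754)
[ 1.472e+02 -2.600e+00  1.000e-01]
lever (array([ 0.5522, -0.3128,  0.0085,  0.0946]), 30)
```

Lever is back at rest. Gripping small former B.

Emit:
step_arm(
  motion=[
    [40,-2,0,0,0,0,0],
    [80,-2,0,0,0,0,0],
    [115,-2,0,0,0,0,0],
    [140,-2,0,0,0,0,0],
    [147,-2,0,0,0,0,0],
    [147,-2,0,0,0,0,255],
    [147,-2,0,0,0,0,255],
    [147,-2,0,0,0,0,255],
    [147,-2,0,0,0,0,255],
    [147,-2,0,0,0,0,255],
  ],
)

```text
time_s: 23.62
eef_pos: [0.4504, 0.0676, 0.0502]
eef_rot: [0.0, 0.708, 0.0, -0.707]
wrist_force: [-0.9, -1.2, 3.6]
opening: 0.251
```

Emit:
step_arm(
  motion=[
    [0,0,0,0,0,0,255],
    [-35,0,0,0,0,0,255],
    [-80,0,0,0,0,0,255],
    [-125,0,0,0,0,0,255],
    [-160,0,0,0,0,0,255],
    [-180,0,0,0,0,0,255],
    [-180,0,0,0,0,0,255],
    [-180,0,0,0,0,0,255],
  ],
)

```text
time_s: 24.62
eef_pos: [0.4488, 0.0678, 0.228]
eef_rot: [0.0, -0.706, -0.0, 0.708]
wrist_force: [-0.1, -0.3, -1.1]
opening: 0.252
```

```bash
python3 - <<'E'
from h import *
o=ctrl.get_obs(); z=o["eef_pos"][2]; print(o["time_s"],o["eef_pos"],o["opening"])
im,P=cloud("wrist"); print("bead",top(P,.45,.067,z+.022,.03,.005)); print("knob",top(P,.45,.067,z+.047,.016,.004))
E
```

```text
24.625 [0.44876025 0.06782875 0.22802297] 0.25245863535158997
bead (array([0.4502, 0.0681, 0.025 , 0.247 ]), 3405)
knob (array([0.4503, 0.067 , 0.0159, 0.2731]), 2894)
```

Emit:
step_arm(
  motion=[
    [0,-25,-18,0,0,0,255],
    [0,-65,-48,0,0,0,255],
    [0,-110,-81,0,0,0,255],
    [0,-155,-114,0,0,0,255],
    [0,-188,-138,0,0,0,255],
    [0,-202,-148,0,0,0,255],
    [0,-206,-151.5,0,0,0,255],
    [0,-206,-151.5,0,0,0,255],
    [0,-206,-151.5,0,0,0,255],
  ],
)

```text
time_s: 25.8
eef_pos: [0.6007, 0.2729, 0.2292]
eef_rot: [0.0, -0.707, 0.0, 0.707]
wrist_force: [0.2, -0.1, -2.1]
opening: 0.253
```

```bash
python3 - <<'E'
from h import *
o=ctrl.get_obs(); z=o["eef_pos"][2]; print(o["time_s"],o["eef_pos"],o["wrist_force"])
im,P=cloud("wrist"); print("bead",top(P,.601,.273,.247,.03,.005))
save("w9.png",im)
q=P[(np.hypot(P[:,:,0]-.601,P[:,:,1]-.273)<.1)&(abs(P[:,:,2]-.018)<.005)]; print(len(q)); print(cv2.minAreaRect((q[:,:2]*1000).astype(np.float32)))
P=np.load("top.npy"); q=P[(np.hypot(P[:,:,0]-.601,P[:,:,1]-.273)<.09)&(abs(P[:,:,2]-.018)<.006)]; print(len(q)); print(cv2.minAreaRect((q[:,:2]*1000).astype(np.float32)))
E
```

```text
25.8 [0.60068449 0.27291169 0.22924743] [ 0.22146579 -0.06260587 -2.10165887]
bead (array([0.6027, 0.2731, 0.0249, 0.2482]), 3347)
6307
((600.8237915039062, 273.2991027832031), (120.26119995117188, 119.98587036132812), 77.01309967041016)
1033
((601.3167114257812, 274.31414794921875), (121.76821899414062, 119.93155670166016), 76.90091705322266)
```

Emit:
step_arm(
  motion=[
    [30,0,1,0,0,0,255],
    [60,0,1,0,0,0,255],
    [78,0,1,0,0,0,255],
    [88,0,1,0,0,0,255],
    [94,0,1,0,0,0,255],
    [97,0,1,0,0,0,255],
    [98,0,1,0,0,0,255],
    [98,0,1,0,0,0,255],
  ],
)

```text
time_s: 26.85
eef_pos: [0.6007, 0.2738, 0.1322]
eef_rot: [-0.0, 0.708, 0.0, -0.707]
wrist_force: [1.1, -0.0, -0.1]
opening: 0.25
```

Emit:
step_arm(
  motion=[
    [1.5,0,0,0,0,0,255],
    [1.5,0,0,0,0,0,255],
    [1.5,0,0,0,0,0,150],
    [1.5,0,0,0,0,0,0],
    [1,0,0,0,0,0,0],
    [0,0,0,0,0,0,0],
    [-20,0,0,0,0,0,0],
    [-60,0,0,0,0,0,0],
    [-100,0,0,0,0,0,0],
    [-100,0,0,0,0,0,0],
  ],
)

```text
time_s: 28.1
eef_pos: [0.6029, 0.2745, 0.2382]
eef_rot: [-0.001, 0.711, 0.001, -0.704]
wrist_force: [0.3, -0.6, 0.0]
opening: 1.001
```

```bash
python3 - <<'E'
from h import *
o=ctrl.get_obs(); print(o["time_s"],o["eef_pos"],o["wrist_force"],o["opening"])
im,P=cloud("wrist"); print("stack",top(P,.601,.273,.175,tol=.009))
im,P=cloud("top"); print("lever",top(P,.552,-.314,.094),"large",top(P,.669,.03,.217))
for n in "CD": print(n,top(P,*OBJ[n],rad=.07))
E
```

```text
28.1 [0.602871   0.27454165 0.23823717] [ 0.30929552 -0.59970141  0.036597  ] 1.0007681597701867
stack (array([0.5996, 0.274 , 0.0123, 0.1744]), 1019)
lever (array([ 0.5517, -0.3136,  0.0086,  0.0941]), 30) large (array([0.6695, 0.0311, 0.0185, 0.2168]), 163)
C (array([0.4309, 0.2124, 0.0124, 0.0951]), 60)
D (array([0.3492, 0.3139, 0.0127, 0.0955]), 63)
```

Nested. Next C.

Emit:
step_arm(
  motion=[
    [0,10,28,0,0,0,0],
    [15,27,75,0,0,0,0],
    [30,45,125,0,0,0,0],
    [38,57,158,0,0,0,0],
    [38,61,169,0,0,0,0],
    [38,61,169,0,0,0,0],
    [38,61,169,0,0,0,0],
  ],
)

```text
time_s: 29.08
eef_pos: [0.4326, 0.213, 0.194]
eef_rot: [-0.0, 0.708, 0.0, -0.707]
wrist_force: [-0.8, -0.4, 0.8]
opening: 0.997
```

```bash
python3 - <<'E'
from h import *
o=ctrl.get_obs(); print(o["time_s"],o["eef_pos"])
im,P=report("wrist","C"); print(shift(.431,.2125,.0505))
E
```

```text
29.075 [0.43256243 0.21295265 0.19404362]
wrist C (array([0.4305, 0.2119, 0.0123, 0.0954]), 760)
[143.4   0.5   1.6]
```

Emit:
step_arm(
  motion=[
    [40,0.5,1,0,0,0,0],
    [80,0.5,1,0,0,0,0],
    [115,0.5,1,0,0,0,0],
    [137,0.5,1,0,0,0,0],
    [144,0.5,1,0,0,0,0],
    [144,0.5,1,0,0,0,255],
    [144,0.5,1,0,0,0,255],
    [144,0.5,1,0,0,0,255],
    [144,0.5,1,0,0,0,255],
    [144,0.5,1,0,0,0,255],
  ],
)

```text
time_s: 30.38
eef_pos: [0.4309, 0.2123, 0.0503]
eef_rot: [-0.0, 0.708, 0.0, -0.707]
wrist_force: [0.7, -0.1, 4.8]
opening: 0.254
```

Emit:
step_arm(
  motion=[
    [0,0,0,0,0,0,255],
    [-35,0,0,0,0,0,255],
    [-80,0,0,0,0,0,255],
    [-125,0,0,0,0,0,255],
    [-170,0,0,0,0,0,255],
    [-195,0,0,0,0,0,255],
    [-205,0,0,0,0,0,255],
    [-205,0,0,0,0,0,255],
  ],
)

```text
time_s: 31.38
eef_pos: [0.4299, 0.2122, 0.2541]
eef_rot: [-0.0, -0.707, -0.0, 0.707]
wrist_force: [-0.1, 0.4, -1.0]
opening: 0.251
```

```bash
python3 - <<'E'
from h import *
o=ctrl.get_obs(); z=o["eef_pos"][2]; print(o["time_s"],o["eef_pos"],o["opening"])
im,P=cloud("wrist"); print("bead",top(P,.431,.2125,z+.02,.03,.005))
E
```

```text
31.375 [0.42994816 0.2121785  0.25406066] 0.2514752062259503
bead (array([0.4315, 0.2124, 0.025 , 0.2729]), 3529)
```

Emit:
step_arm(
  motion=[
    [0,-8,-22,0,0,0,255],
    [0,-22,-60,0,0,0,255],
    [0,-38,-104,0,0,0,255],
    [0,-52,-143,0,0,0,255],
    [0,-59,-163,0,0,0,255],
    [0,-61.5,-169.5,0,0,0,255],
    [0,-61.5,-169.5,0,0,0,255],
    [0,-61.5,-169.5,0,0,0,255],
  ],
)

```text
time_s: 32.42
eef_pos: [0.5987, 0.2736, 0.2542]
eef_rot: [-0.0, -0.707, -0.0, 0.707]
wrist_force: [0.4, -1.2, -1.8]
opening: 0.253
```

```bash
python3 - <<'E'
from h import *
o=ctrl.get_obs(); z=o["eef_pos"][2]; print(o["time_s"],o["eef_pos"],o["wrist_force"])
im,P=cloud("wrist"); print("bead",top(P,.601,.273,z+.02,.03,.005))
E
```

```text
32.425 [0.59871225 0.27357374 0.25423709] [ 0.42720544 -1.15692662 -1.77603705]
bead (array([0.5997, 0.2738, 0.025 , 0.273 ]), 3530)
```

Emit:
step_arm(
  motion=[
    [30,0,-0.5,0,0,0,255],
    [58,0,-0.5,0,0,0,255],
    [72,0,-0.5,0,0,0,255],
    [82,0,-0.5,0,0,0,255],
    [87,0,-0.5,0,0,0,255],
    [90,0,-0.5,0,0,0,255],
    [91,0,-0.5,0,0,0,255],
    [91,0,-0.5,0,0,0,255],
  ],
)

```text
time_s: 33.48
eef_pos: [0.6005, 0.2737, 0.1641]
eef_rot: [0.0, 0.707, 0.0, -0.707]
wrist_force: [-0.6, -1.2, 0.4]
opening: 0.256
```

Emit:
step_arm(
  motion=[
    [0.5,0,0,0,0,0,255],
    [0.5,0,0,0,0,0,255],
    [0.5,0,0,0,0,0,150],
    [0.5,0,0,0,0,0,0],
    [0,0,0,0,0,0,0],
    [0,0,0,0,0,0,0],
    [-20,0,0,0,0,0,0],
    [-60,0,0,0,0,0,0],
    [-100,0,0,0,0,0,0],
    [-100,0,0,0,0,0,0],
  ],
)

```text
time_s: 34.72
eef_pos: [0.6027, 0.2745, 0.2703]
eef_rot: [-0.001, 0.711, 0.001, -0.704]
wrist_force: [-0.4, -0.3, 0.2]
opening: 1.0
```

```bash
python3 - <<'E'
from h import *
o=ctrl.get_obs(); print(o["time_s"],o["eef_pos"],o["wrist_force"],o["opening"])
im,P=cloud("wrist"); print("stack",top(P,.601,.273,.208,tol=.009))
im,P=cloud("top"); print("lever",top(P,.552,-.314,.094),"large",top(P,.669,.03,.217))
for n in "D": print(n,top(P,*OBJ[n],rad=.07))
E
```

```text
34.725 [0.60266801 0.27446943 0.27026228] [-0.43814654 -0.2932457   0.21808696] 1.0000843493606049
stack (array([0.6001, 0.2744, 0.0122, 0.2085]), 1042)
lever (array([ 0.5512, -0.3137,  0.0091,  0.0949]), 31) large (array([0.6699, 0.031 , 0.0182, 0.2167]), 157)
D (array([0.3496, 0.3141, 0.0125, 0.095 ]), 63)
```

Nested. Last one, D.

Emit:
step_arm(
  motion=[
    [0,-6,35,0,0,0,0],
    [15,-14,85,0,0,0,0],
    [35,-22,140,0,0,0,0],
    [55,-31,195,0,0,0,0],
    [68,-38,238,0,0,0,0],
    [70,-40,251,0,0,0,0],
    [70,-40,251,0,0,0,0],
    [70,-40,251,0,0,0,0],
  ],
)

```text
time_s: 35.83
eef_pos: [0.3506, 0.3137, 0.194]
eef_rot: [-0.0, 0.708, -0.0, -0.707]
wrist_force: [1.1, -0.0, -0.1]
opening: 1.0
```

```bash
python3 - <<'E'
from h import *
o=ctrl.get_obs(); print(o["time_s"],o["eef_pos"])
im,P=report("wrist","D"); print(shift(.349,.314,.0505))
E
```

```text
35.825 [0.35058885 0.31366532 0.19402029]
wrist D (array([0.3484, 0.3138, 0.0123, 0.0953]), 765)
[143.5  -0.4   1.8]
```

Emit:
step_arm(
  motion=[
    [40,0,1,0,0,0,0],
    [80,0,1,0,0,0,0],
    [115,0,1,0,0,0,0],
    [137,0,1,0,0,0,0],
    [144,0,1,0,0,0,0],
    [144,0,1,0,0,0,255],
    [144,0,1,0,0,0,255],
    [144,0,1,0,0,0,255],
    [144,0,1,0,0,0,255],
    [144,0,1,0,0,0,255],
  ],
)

```text
time_s: 37.12
eef_pos: [0.3488, 0.314, 0.0503]
eef_rot: [-0.0, 0.708, 0.0, -0.707]
wrist_force: [-0.2, -0.8, 6.3]
opening: 0.253
```

Emit:
step_arm(
  motion=[
    [0,0,0,0,0,0,255],
    [-40,0,0,0,0,0,255],
    [-90,0,0,0,0,0,255],
    [-140,0,0,0,0,0,255],
    [-190,0,0,0,0,0,255],
    [-225,0,0,0,0,0,255],
    [-242,0,0,0,0,0,255],
    [-242,0,0,0,0,0,255],
    [-242,0,0,0,0,0,255],
  ],
)

```text
time_s: 38.25
eef_pos: [0.3472, 0.3132, 0.2894]
eef_rot: [-0.001, -0.706, 0.0, 0.708]
wrist_force: [0.4, -0.6, -1.0]
opening: 0.251
```

```bash
python3 - <<'E'
from h import *
o=ctrl.get_obs(); z=o["eef_pos"][2]; print(o["time_s"],o["eef_pos"],o["opening"])
im,P=cloud("wrist"); print("bead",top(P,.349,.314,z+.02,.03,.005))
E
```

```text
38.25 [0.34722431 0.31319798 0.28936599] 0.2506476941590152
bead (array([0.3492, 0.3132, 0.0251, 0.3081]), 3541)
```

Emit:
step_arm(
  motion=[
    [0,5,-30,0,0,0,255],
    [0,11,-72,0,0,0,255],
    [0,19,-120,0,0,0,255],
    [0,26,-168,0,0,0,255],
    [0,33,-212,0,0,0,255],
    [0,37,-240,0,0,0,255],
    [0,39.5,-251,0,0,0,255],
    [0,39.5,-251,0,0,0,255],
    [0,39.5,-251,0,0,0,255],
  ],
)

```text
time_s: 39.42
eef_pos: [0.598, 0.2747, 0.2913]
eef_rot: [-0.0, -0.707, -0.0, 0.707]
wrist_force: [-0.5, -0.3, -1.3]
opening: 0.252
```

```bash
python3 - <<'E'
from h import *
o=ctrl.get_obs(); z=o["eef_pos"][2]; print(o["time_s"],o["eef_pos"],o["wrist_force"])
im,P=cloud("wrist"); print("bead",top(P,.601,.273,z+.02,.03,.005))
E
```

```text
39.425 [0.59799774 0.27466552 0.29131133] [-0.54069892 -0.32169208 -1.30324586]
bead (array([0.5988, 0.2749, 0.025 , 0.3101]), 3549)
```

Emit:
step_arm(
  motion=[
    [30,0.5,-1,0,0,0,255],
    [60,0.5,-1,0,0,0,255],
    [75,0.5,-1,0,0,0,255],
    [85,0.5,-1,0,0,0,255],
    [90,0.5,-1,0,0,0,255],
    [93,0.5,-1,0,0,0,255],
    [94,0.5,-1,0,0,0,255],
    [94,0.5,-1,0,0,0,255],
  ],
)

```text
time_s: 40.48
eef_pos: [0.6004, 0.2738, 0.1981]
eef_rot: [-0.0, 0.707, 0.0, -0.707]
wrist_force: [0.2, -0.7, -0.8]
opening: 0.255
```

Emit:
step_arm(
  motion=[
    [0.5,0,0,0,0,0,255],
    [0.5,0,0,0,0,0,255],
    [0.5,0,0,0,0,0,150],
    [0.5,0,0,0,0,0,0],
    [0,0,0,0,0,0,0],
    [0,0,0,0,0,0,0],
    [-20,0,0,0,0,0,0],
    [-60,0,0,0,0,0,0],
    [-100,0,0,0,0,0,0],
    [-100,0,0,0,0,0,0],
  ],
)

```text
time_s: 41.72
eef_pos: [0.6024, 0.2744, 0.3043]
eef_rot: [-0.001, 0.711, 0.001, -0.704]
wrist_force: [0.6, 0.2, -0.6]
opening: 0.999
```

```bash
python3 - <<'E'
from h import *
o=ctrl.get_obs(); print(o["time_s"],o["eef_pos"],o["wrist_force"],o["opening"])
im,P=cloud("wrist"); print("stack",top(P,.601,.273,.241,tol=.009)); save("w10.png",im)
im,P=cloud("top"); print("lever",top(P,.552,-.314,.094),"large",top(P,.669,.03,.217)); save("t10.png",im)
print(shift(.552,-.272,.17))
E
```

```text
41.725 [0.60241225 0.27439171 0.3042787 ] [ 0.55486233  0.19202747 -0.55437671] 0.9987959721069267
stack (array([0.6001, 0.2743, 0.0123, 0.242 ]), 1046)
lever (array([ 0.5511, -0.3138,  0.0086,  0.0942]), 29) large (array([0.6699, 0.0308, 0.0184, 0.2169]), 162)
[128.6 545.9  48.8]
```

View pics/t10.png

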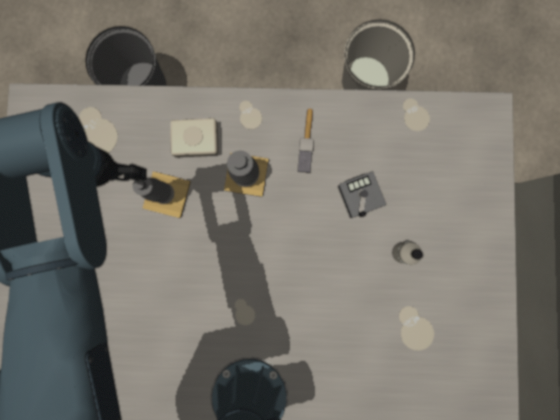

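The bench is clear: both stacks show, the large at px (243,170) and the small at (150,190), and the bottle, mould and brush are in place. The small stack's top is at 0.242 m, as predicted. Second lever stroke.

Emit:
step_arm(
  motion=[
    [0,40,4,0,0,0,255],
    [0,95,8,0,0,0,255],
    [0,150,13,0,0,0,255],
    [0,205,18,0,0,0,255],
    [0,260,23,0,0,0,255],
    [0,315,28,0,0,0,255],
    [0,370,33,0,0,0,255],
    [0,425,38,0,0,0,255],
    [0,480,42,0,0,0,255],
    [0,520,46,0,0,0,255],
  ],
)

```text
time_s: 43.08
eef_pos: [0.553, -0.2483, 0.2959]
eef_rot: [0.001, -0.706, -0.0, 0.708]
wrist_force: [0.9, -0.3, -0.4]
opening: -0.0
```

Emit:
step_arm(
  motion=[
    [20,18,2,0,0,0,255],
    [60,25,2,0,0,0,255],
    [110,25,2,0,0,0,255],
    [128,25,2,0,0,0,255],
    [128,25,2,0,0,0,255],
    [128,25,2,0,0,0,255],
  ],
)

```text
time_s: 43.82
eef_pos: [0.5534, -0.2716, 0.1715]
eef_rot: [0.001, 0.708, -0.0, -0.706]
wrist_force: [0.4, 0.4, 0.1]
opening: -0.003
```

```bash
python3 - <<'E'
from h import *
o=ctrl.get_obs(); print(o["time_s"],o["eef_pos"],o["opening"],shift(.552,-.270,.037))
E
```

```text
43.825 [ 0.55343913 -0.27163574  0.17151955] -0.0026201033291044 [134.5  -1.9   1.8]
```

Emit:
step_arm(
  motion=[
    [40,0,0,0,0,0,255],
    [80,0,0,0,0,0,255],
    [115,0,0,0,0,0,255],
    [134,0,0,0,0,0,255],
    [134,0,0,0,0,0,255],
    [134,15,0,0,0,0,255],
    [134,33,0,0,0,0,255],
    [134,49,0,0,0,0,255],
    [134,62,-8,0,0,0,255],
    [134,71,-15,0,0,0,255],
  ],
)

```text
time_s: 45.08
eef_pos: [0.5669, -0.3435, 0.0355]
eef_rot: [0.001, -0.707, 0.0, 0.707]
wrist_force: [-2.8, 3.9, 0.5]
opening: -0.003
```

Emit:
step_arm(
  motion=[
    [0,4,-4,0,0,0,255],
    [0,7,-6,0,0,0,255],
    [0,7,-6,0,0,0,255],
    [0,7,-6,0,0,0,255],
  ],
)

```text
time_s: 45.58
eef_pos: [0.573, -0.3487, 0.0353]
eef_rot: [-0.0, -0.707, -0.0, 0.707]
wrist_force: [-0.8, 4.3, 0.1]
opening: 0.0
```

```bash
python3 - <<'E'
from h import *
o=ctrl.get_obs(); print(o["time_s"],o["eef_pos"],o["wrist_force"])
im,P=cloud("wrist")
r=np.hypot(P[:,:,0]-.614,P[:,:,1]+.321); l=P[(r<.05)&(r>.018)&(abs(P[:,:,2]-.059)<.004)]
d=cv2.fitLine((l[:,:2]*1000).astype(np.float32),cv2.DIST_L2,0,.01,.01).ravel(); print(np.arctan2(d[1],d[0])%np.pi+np.pi-np.radians(173))
E
```

```text
45.575 [ 0.57301245 -0.3487003   0.03525646] [-0.84735814  4.27182739  0.0699609 ]
1.023788993140386
```

Emit:
step_arm(
  motion=[
    [0,1.5,-1,0,0,0,255],
    [0,1.5,-1,0,0,0,255],
    [0,-15,8,0,0,0,255],
    [0,-35,18,0,0,0,255],
    [0,-60,21,0,0,0,255],
    [0,-90,21,0,0,0,255],
    [-40,-100,21,0,0,0,255],
    [-100,-110,21,0,0,0,255],
    [-160,-140,60,0,0,0,255],
    [-160,-170,110,0,0,0,255],
  ],
)

```text
time_s: 46.88
eef_pos: [0.4714, -0.1851, 0.1998]
eef_rot: [0.003, 0.71, -0.003, -0.704]
wrist_force: [-0.3, -0.0, 0.3]
opening: 0.0
```

Emit:
step_arm(
  motion=[
    [0,-20,50,0,0,0,255],
    [0,-20,80,0,0,0,255],
    [0,-20,80,0,0,0,255],
    [0,-20,80,0,0,0,255],
  ],
)

```text
time_s: 47.38
eef_pos: [0.3896, -0.1637, 0.1954]
eef_rot: [0.001, 0.708, -0.001, -0.706]
wrist_force: [-0.0, 0.1, 0.3]
opening: -0.0
```

```bash
python3 - <<'E'
from h import *
o=ctrl.get_obs(); print(o["time_s"],o["eef_pos"],o["wrist_force"])
im,P=cloud("top"); save("end.png",im)
print("lever",top(P,.552,-.314,.094),"large",top(P,.669,.03,.217),"small",top(P,.601,.273,.242),"bottle",top(P,.443,-.451,.139))
Q=np.load("top.npy"); m=lambda P:P[(np.hypot(P[:,:,0]-.773,P[:,:,1]-.188)<.12)&(abs(P[:,:,2]-.05)<.006)&(P[:,:,0]>.7)].mean(0).round(3); print(m(Q),m(P))
im,P=cloud("scene"); save("ends.png",im)
E
```

```text
47.375 [ 0.38960961 -0.16372571  0.19541114] [-0.04703133  0.06787911  0.33151073]
lever (array([ 0.5514, -0.3142,  0.009 ,  0.0932]), 29) large (array([0.6698, 0.0312, 0.0185, 0.2171]), 160) small (array([0.6001, 0.2746, 0.0127, 0.2417]), 83) bottle (array([ 0.4426, -0.4516,  0.0149,  0.1389]), 99)
[0.775 0.19  0.05 ] [0.775 0.19  0.05 ]
```

View pics/ends.png

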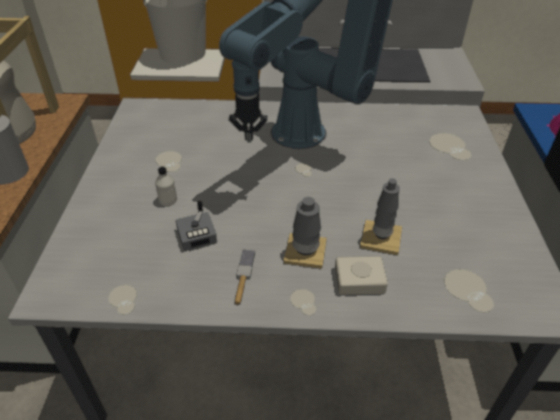

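The scene shows both stacks upright, the large at px (306,225) and the small at (386,210). The lever is back at rest at (200,207) and nothing is left on the bench. Handing in.

```bash
python3 -c "
from bench import ctrl
print(ctrl.hand_in())"
```

```text
the job is handed in; nothing more can be done
None
```

The job is done and handed in at about 47 s. Two large formers are nested on the large stand and three small ones on the small stand. I worked the tally lever once after each set.

**Final checks:**
- **Large stack:** the top is at 0.217 m, against a predicted 0.2177 m, and within about 2 mm of the stand's axis.
- **Small stack:** the top is at 0.242 m, as predicted, and also within about 2 mm of its axis.
- **Wedging:** the stack heights match the sink from the formers' own weight, so neither cone is pressed down noticeably further.
- **Lever:** it read about 1.03 rad and 1.02 rad on the two strokes (a stroke counts from 0.93), and both times the knob returned to within 2 mm of its rest position. Contact force stayed at 4–6 N with no clear rise at the stop, so the angle rests on the camera measurement.
- **Bystanders:** the bottle and mould measured unmoved. The brush I only checked by eye, and it looked unmoved.

**What disagreed:** the shut fingertips lie about 31 mm short of the reported tool point. My first grasp therefore closed in the air above a knob, without touching anything. I measured the offset with the wrist camera and descended further for the grasps after that. At those grasps the fingertips seem to have pressed lightly on the formers' beads (4–6 N on the wrist), with no visible effect.

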